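Emboss the part blank with the green hand punch

ROBOT

A 6-joint arm with a two-finger parallel gripper is mounted at the origin on the work surface. World frame = base frame: x ahead of the robot, y to its left, z up, the work surface at z = 0. Lengths are in m, angles in rad, forces in N, time in s.
With the tool pointing down it reaches from about 0.275 to 0.725 m from the base axis. Payload 5.6 kg.
Tool frame: the origin (TCP) lies midway between the tips of the shut fingers; the grasp point (between the pads) lies r.tcp_to_grasp behind it (r.tcp_to_grasp is the distance from the TCP to the grasp point, in m); z points along the fingers, y is the line along which they close (so a half turn about z gives the same grasp; the last joint's range is limited). The gripper opens to 85 mm and grips with 20 to 120 N. Pads are 22 mm wide; open, the fingers measure 114 mm over their backs; the gripper's body (76 mm by 85 mm) begins 54 mm behind the grasp point. The pads swing forward as they close: fully open they stand 13 mm farther back than shut.
Start: joints at [0.285, 0.255, 0.108, 0, -1.424, -0.285], TCP at [0.55, 0, 0.231] pointing down, gripper open.
Joint ranges: [-2.95, 2.95], [-1.21, 1.97], [-1.09, 1.5], [-2.87, 1.71], [-2.94, -0.07], [-3.05, 3.05]. Speed limits (rad/s): [2.57, 2.57, 3.14, 3.14, 3.14, 3.14].

INTERFACE

Orientations are given as a unit quaternion [x, y, z, w].
In Python, from plant import readout, cams, workorder, regions_of, pinpoint, r gives the robot as it stands.
- The arm moves only by the shell command python3 -m creep 'ROWS' [FORCE]. ROWS is JSON, a list of rows, each an object of numbers: "fingers": the opening, from 0 (shut) to 1 (fully open); "x", "y", "z": the shift along the world's x, y, z normalised to -1 to 1, where 1 is 60 cm; "yaw": the turn about the world's z normalised to -1 to 1, where 1 is 90 degrees. A call has 1 to 8 rows; each row is the pose to reach, as a shift and turn from the pose commanded when the call began; what a row does not reach only later rows make up. A row lasts 1/8 s, in which the tool goes at most 62.5 mm and 10.7 degrees, less where a joint would pass 70% of its speed; a pose out of reach is approached as far as the arm can. A call with a number of a shift or a turn outside -1 to 1 is refused whole. A call with a gripper value outside its range is refused whole. The fingers move at their own pace and stop on an object; FORCE is the grip in N (left out, the last holds). Time passes only in rows, so rows that repeat a pose let the fingers close. It gives the time, the measured TCP pose, the force, the opening and the grip force at its end, in the units of the state.
- readout.read_state(): the state, without advancing time (a new reading comes with each control period).
- cams.snapshot(name): name is "scene" or "side" or "wrist"; returns the picture (420x560x3 uint8, red, green, blue); there is no depth.
- cams.calibration(name): a dict with "fx", "fy", "cx", "cy" (pixels), "extrinsics" (4x4, takes a point from world to camera coordinates). Camera axes: x right, y down, z forward; pixel columns grow to the right and rows downward; lengths in m; the calibration is good to about 2 mm. A picture is of the moment at which its call begins: read the wrist's pose just before it. calibration takes no time and is no camera call; for the wrist camera it gives the pose at the moment of the call.
- workorder.sign_off(): hands the job in; it is judged then, once.
Trained networks look in the newest picture that a camera, given by its name, has taken for a name from the list of things; names that differ only in an ending like _2 or _b are one class to them, and where a whole thing is asked for, a point or a joint stands for the part that bears it (a point fixed in the world has none). Each returns a list of dicts, best first, with "score" (0 to 1); they miss things now and then, are a little off and sometimes report something else, mostly with a low value. They report only what shows in the picture. A call takes as long as a camera call. They do not tell look-alikes from the thing itself.
- regions_of(camera, label): "mask" (420x560 bool, what is visible of it) and "extent" ([left, top, width, height] in pixels, round what is visible of it).
- pinpoint(camera, label): "position" ([column, row] in pixels: a listed point, or the origin of a listed thing).
The state is a dict: "time_s": time; "joint_positions": joint angles; "dq": joint speeds; "joint_efforts": joint torques, N m; "tcp_pos": TCP position; "ee_rot": TCP orientation; "ft_force": force on the tool from outside, world axes, zero at the start; "torque": the same for the moment, N m; "width": finger opening in m; "grasp_force": force on a finger pad.
Only numpy, scipy, OpenCV 4.12 (cv2) and the standard library are available. Lean on these libraries where they do the work, as an engineer would, in place of code of your own. Each camera call takes 0.05 s, during which the arm holds its last target. There are 200 camera calls.

TASK

Take the green hand punch out of its stand and press its round face squarely on the blank in the fixture, inside the dark ring, with a steady 12 newtons for a full second (never more than 25); feel for the surface, because the height of the blank is not known exactly. Lift it straight up without sliding or dragging the floating nest sideways, then put the punch back upright, fully down in its stand hole, and let go. Leave the grey punch, the glue bottle, the parts bin and the model signal where they are.

Things in the scene. Friction and masses are not known exactly. Their poses are not given: they have to be found in the camera images.
- punch: green-handled hand punch, 200 g, 100 mm tall. Origin: centre of its round marking face, at the bottom; z up to the handle. Steel nose 18 mm diameter from 0 to 28 mm, dark collar 36 mm diameter to 36 mm, square handle 24 x 24 mm to 92 mm with flats square to the punch's x and y (grip two opposite flats, about 66 mm up), steel cap 20 mm diameter to 100 mm
- punch_grey: dark grey punch of the same shape and size, standing in the other hole of the stand; leave alone
- stand: fixed wooden block, 60 mm (its x) x 160 mm (its y) x 50 mm tall, origin at the centre of its underside on the bench, z up; two round holes 80 mm apart along its y. A punch hangs in a hole on its collar, its face 22 mm above the bench. The two punches may be in either hole
- hole_a (a point): centre of the mouth of the stand hole at the stand's -y end, on its top face (50 mm above the bench); 24 mm diameter with a 2 mm chamfer, 34 mm deep, so that a punch nose has 3 mm of play all round
- hole_b (a point): the same for the hole at the stand's +y end
- fixture: fixed press fixture: dark steel base 120 x 120 x 12 mm, grey block, column, and on top a blue nest 76 x 76 mm carrying a level aluminium blank 56 x 56 mm with a printed dark ring (inside 28, outside 34 mm diameter). Origin: centre of the underside, z up. The blank's top lies 66 to 78 mm above the bench (column height differs: find by touch). The nest sinks on a spring, 4 N per mm, stop at 9 mm
- fixture_axis (a point): point on the fixture's upright centre line, 34 mm above the bench, inside the block; the centre of the ring lies straight above it while the nest is not pushed sideways
- nest_x (a joint): sideways shift of the floating nest along the fixture's x, m; centred at 0 by a spring of 1.5 N per mm, stops at 8 mm either way. A punch that is dragged while pressed takes the nest with it
- nest_y (a joint): the same along the fixture's y
- glue: white glue bottle, 32 mm diameter, 90 mm tall, origin at the centre of its underside; leave alone
- bin: green open parts bin 80 x 110 x 45 mm, origin at the centre of its underside; leave alone
- signal: model railway signal, 103 mm tall: grey base 50 x 60 x 12 mm with a black post and a white lamp, origin at the centre of its underside; leave alone
There are look-alikes about, which are no part of the job. Leave any blue look-alike of the punch alone. Leave any purple look-alike of the stand alone.

How it is judged:
On the way, in this order (a step that is already met when the one before it is completed fails the run):
1. the punch face is pressed on the blank with 8 to 17 N, its centre within 5 mm of the ring's centre line, upright within 0.07 rad, for 0.7 s (contact force between punch and fixture between 8 and 17 N and horizontal distance between punch and fixture_axis below 0.005 m and angle between punch's own z axis and vertical below 0.07 rad), for 0.7 s.
2. the punch is lifted straight up off the blank: its face more than 95 mm above the bench while still within 25 mm of the fixture's centre line (height (world z) of punch above 0.095 m and horizontal distance between punch and fixture_axis below 0.025 m and contact force between punch and fixture below 0.1 N), for 0.05 s.
At the end, for the whole second after the job is handed in: the green punch stands in a hole of the stand, within 6 mm of the hole's centre, upright within 0.08 rad, its face less than 27 mm above the bench (22 mm fully down), at rest and released; the grey punch still stands in the other hole ((horizontal distance between punch and hole_a below 0.006 m or horizontal distance between punch and hole_b below 0.006 m) and angle between each of punch, punch_grey's own z axis and vertical below 0.08 rad and height (world z) of each of punch, punch_grey below 0.027 m and linear speed of each of punch, punch_grey below 0.02 m/s and (horizontal distance between punch_grey and hole_a below 0.006 m or horizontal distance between punch_grey and hole_b below 0.006 m)); the robot touches nothing.
It fails at once if the green punch bears on the fixture with more than 25 N (contact force between punch and fixture above 25 N).
It fails at once if the floating nest is pushed or dragged sideways by more than 2.5 mm (value of joint any of nest_x, nest_y above 0.0025 m or value of joint any of nest_x, nest_y below -0.0025 m).
It fails at once if the green punch touches the fixture (over 1 N) with its centre more than 8 mm from the ring's centre (contact force between punch and fixture above 1 N and horizontal distance between punch and fixture_axis above 0.008 m).
It fails at once if the green punch is pressed (over 3 N) while tilted by more than 0.14 rad (contact force between punch and fixture above 3 N and angle between punch's own z axis and vertical above 0.14 rad).
It fails at once if the grey punch, glue bottle, parts bin or model signal is moved by more than 12 mm or tipped over (distance of any of punch_grey, glue, bin, signal from where it was at the start of the episode above 0.012 m or angle between any of punch_grey, glue, bin, signal's own z axis and vertical above 0.4 rad).
It also fails if it takes over 59 s, if anything falls off the work surface, if the arm or the gripper's body presses on something with over 40 N, if the wrist force passes 120 N, or if a joint passes its speed limit or range.

## Working session

There is one attempt and no reset: what is moved stays moved. The work goes in short steps, Python scripts to look and compute and a shell command to move; the robot and the scene stay as the last step left them, time stands still between calls to the robot, and variables do not carry over. Pictures are saved under pics/ and viewed, at most 13 in all, crops included, and the job is handed in when it is done.

```bash
mkdir -p pics; ls; cat > h.py <<'E'
import numpy as np, cv2
from plant import readout, cams, workorder, regions_of, pinpoint, r
def ray(cam,uv,z,cal=None):
    c=cal or cams.calibration(cam); E=np.array(c["extrinsics"]); R=E[:3,:3]; o=-R.T@E[:3,3]
    d=R.T@np.array([(uv[0]-c["cx"])/c["fx"],(uv[1]-c["cy"])/c["fy"],1]); return (o+d*(z-o[2])/d[2]).round(4)
def save(cam,name):
    im=cams.snapshot(cam); cv2.imwrite(f"pics/{name}.png",im[:,:,::-1]); return im
E
python3 - <<'E'
from h import *
a=save("scene","a"); b=save("side","b")
cv2.imwrite("pics/ab.png",cv2.resize(np.vstack([a,b])[:,:,::-1],(448,672))) if 0 else None
H={'punch':.022,'punch_grey':.022,'stand':0,'hole_a':.05,'hole_b':.05,'fixture':0,'fixture_axis':.034,'glue':0,'bin':0,'signal':0}
for c in("scene","side"):
    for n,z in H.items():
        print(c,n,[(round(p["score"],2),np.round(p["position"]).tolist(),ray(c,p["position"],z).tolist()[:2]) for p in pinpoint(c,n)[:4]])
print(r.tcp_to_grasp)
E
```

```text
pics
scene punch [(0.8, [362.0, 269.0], [0.5325, 0.2395]), (0.62, [386.0, 248.0], [0.4331, 0.2397])]
scene punch_grey [(0.62, [328.0, 256.0], [0.552, 0.1567])]
scene stand [(0.93, [340.0, 268.0], [0.5456, 0.1901]), (0.67, [244.0, 203.0], [0.5304, -0.1544])]
scene hole_a [(0.88, [351.0, 330.0], [0.7074, 0.334]), (0.72, [314.0, 313.0], [0.7256, 0.2554]), (0.71, [360.0, 260.0], [0.5359, 0.2338]), (0.68, [326.0, 249.0], [0.5629, 0.1555])]
scene hole_b [(0.88, [351.0, 330.0], [0.7074, 0.334]), (0.72, [314.0, 313.0], [0.7256, 0.2554]), (0.71, [360.0, 260.0], [0.5359, 0.2338]), (0.68, [326.0, 249.0], [0.5629, 0.1555])]
scene fixture [(0.55, [243.0, 202.0], [0.5283, -0.1606])]
scene fixture_axis [(0.8, [245.0, 191.0], [0.522, -0.1588])]
scene glue [(0.6, [237.0, 260.0], [0.6949, -0.0061])]
scene bin [(0.62, [195.0, 169.0], [0.517, -0.384])]
scene signal [(0.72, [421.0, 290.0], [0.475, 0.3647])]
side punch [(0.79, [277.0, 286.0], [0.5261, 0.238]), (0.77, [324.0, 298.0], [0.4275, 0.2505])]
side punch_grey [(0.7, [271.0, 260.0], [0.5597, 0.1504])]
side stand [(0.67, [178.0, 298.0], [0.7192, 0.2987]), (0.58, [271.0, 280.0], [0.5491, 0.1964])]
side hole_a [(0.9, [271.0, 252.0], [0.5574, 0.1621]), (0.89, [274.0, 272.0], [0.5338, 0.2298]), (0.76, [186.0, 266.0], [0.7191, 0.2519]), (0.72, [169.0, 292.0], [0.7153, 0.3369])]
side hole_b [(0.9, [271.0, 252.0], [0.5574, 0.1621]), (0.89, [274.0, 272.0], [0.5338, 0.2298]), (0.76, [186.0, 266.0], [0.7191, 0.2519]), (0.72, [169.0, 292.0], [0.7153, 0.3369])]
side fixture [(0.7, [310.0, 210.0], [0.5159, -0.1418])]
side fixture_axis [(0.85, [309.0, 195.0], [0.5233, -0.1703])]
side glue [(0.66, [230.0, 228.0], [0.7072, 0.0069])]
side bin [(0.89, [321.0, 176.0], [0.515, -0.3869])]
side signal [(0.6, [287.0, 343.0], [0.4788, 0.3642])]
0.0187
```

View pics/a.png

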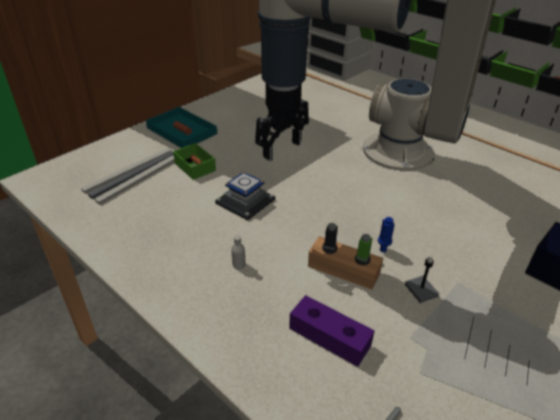

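```bash
python3 - <<'E'
import cv2
a=cv2.imread("pics/a.png")[190:330,290:450]; cv2.imwrite("pics/a2.png",cv2.resize(a,None,fx=4,fy=4,interpolation=cv2.INTER_CUBIC))
E
```

```text
(no output)
```

View pics/a2.png

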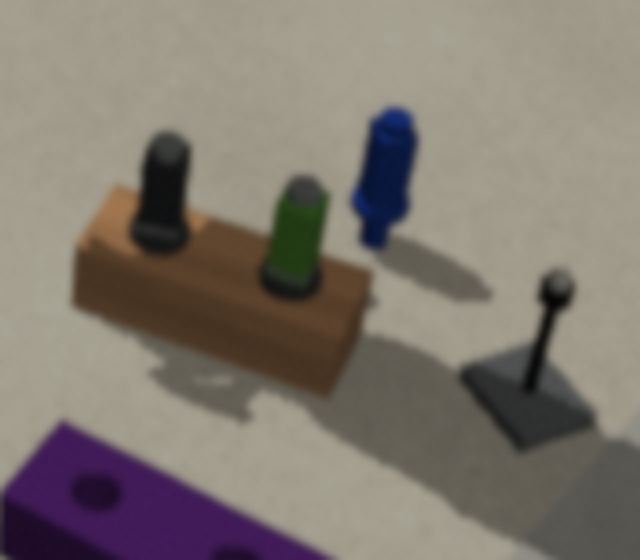

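The candidates in the scene picture are green in the wooden stand (362,255), blue free-standing (386,232), grey in the stand (330,238), and two stands, wood (345,262) and purple (331,330). The green punch at the +y end of the wooden stand fits. The blue punch and the purple block are look-alikes, and the crop confirms this. Now I'll go above it for a close look.

```bash
python3 -m creep '[{"x":-0.03,"y":0.1,"z":0.05,"fingers":1},{"x":-0.03,"y":0.2,"z":0.1},{"x":-0.03,"y":0.3,"z":0.13},{"x":-0.03,"y":0.39,"z":0.13},{"x":-0.03,"y":0.39,"z":0.13},{"x":-0.03,"y":0.39,"z":0.13}]' 
python3 - <<'E'
from h import *
s=readout.read_state(); c=cams.calibration("wrist"); E=np.array(c["extrinsics"]); print("cam",-E[:3,:3].T@E[:3,3],E[:3,:3].round(2).tolist(),s["tcp_pos"],s["ee_rot"],s["ft_force"])
save("wrist","w1")
for n,z in {'punch':.022,'punch_grey':.022,'stand':0,'hole_a':.05}.items():
    print(n,[(round(p["score"],2),np.round(p["position"]).tolist(),ray("wrist",p["position"],z,c).tolist()[:2]) for p in pinpoint("wrist",n)[:4]])
E
```

```text
cam [ 0.54972149 -0.07695672  0.3744559 ] [[-1.0, 0.0, 0.0], [0.0, 0.95, 0.3], [-0.0, 0.3, -0.95]] [5.49999857e-01 2.20600656e-05 2.31307140e-01] [-7.07091408e-01  7.07122152e-01 -4.21523298e-06  4.35284469e-05] [-0.33162137 -1.22738665  0.11742491]
punch [(0.83, [368.0, 321.0], [0.4261, 0.2064]), (0.69, [297.0, 337.0], [0.5282, 0.2346])]
punch_grey [(0.79, [277.0, 292.0], [0.5569, 0.1578])]
stand [(0.65, [283.0, 304.0], [0.5481, 0.1939]), (0.65, [178.0, 359.0], [0.7178, 0.2961])]
hole_a [(0.82, [295.0, 352.0], [0.5322, 0.2335]), (0.77, [276.0, 306.0], [0.5576, 0.1593])]schema error: expected keys fingers, x, y, z, yaw
```

View pics/w1.png

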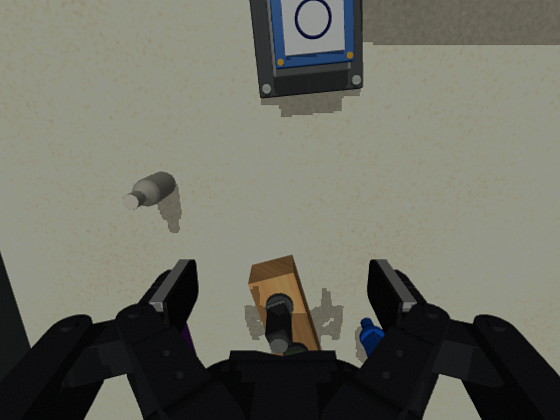

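The wrist picture, taken from the start pose, shows the stand at (280,300), the blue look-alike at (370,335), the glue at (150,190) and the fixture ring at (313,18). The move was refused because every row needs all the keys.

```bash
python3 -m creep '[{"x":-0.03,"y":0.1,"z":0.05,"yaw":0,"fingers":1},{"x":-0.03,"y":0.2,"z":0.1,"yaw":0,"fingers":1},{"x":-0.03,"y":0.3,"z":0.13,"yaw":0,"fingers":1},{"x":-0.03,"y":0.39,"z":0.13,"yaw":0,"fingers":1},{"x":-0.03,"y":0.39,"z":0.13,"yaw":0,"fingers":1},{"x":-0.03,"y":0.39,"z":0.13,"yaw":0,"fingers":1}]' 
python3 - <<'E'
from h import *
s=readout.read_state(); c=cams.calibration("wrist"); print(s["tcp_pos"],s["ee_rot"],s["ft_force"],s["time_s"])
save("wrist","w2")
for n,z in {'punch':.022,'punch_grey':.022,'stand':0,'hole_a':.05}.items():
    print(n,[(round(p["score"],2),np.round(p["position"]).tolist(),ray("wrist",p["position"],z,c).tolist()[:2]) for p in pinpoint("wrist",n)[:4]])
E
```

```text
time_s: 2.1
tcp_pos: [0.5319, 0.2341, 0.309]
ee_rot: [0.707, -0.707, 0.0, 0.0]
ft_force: [0.6, -0.4, -0.2]
width: 0.0854
grasp_force: 0.0
[0.5319066  0.23409936 0.30904063] [ 7.07387239e-01 -7.06826122e-01  9.34103278e-05  3.46079778e-04] [ 0.5666012  -0.35352067 -0.17982956] 2.1
punch [(0.8, [284.0, 169.0], [0.5298, 0.2329]), (0.66, [358.0, 163.0], [0.4206, 0.2248])]
punch_grey [(0.97, [262.0, 115.0], [0.5602, 0.1571])]
stand [(0.96, [274.0, 141.0], [0.5446, 0.1939]), (0.68, [167.0, 206.0], [0.7181, 0.2969])]
hole_a [(0.94, [166.0, 240.0], [0.7052, 0.3356]), (0.86, [263.0, 115.0], [0.5575, 0.1574]), (0.85, [281.0, 174.0], [0.5337, 0.2349]), (0.85, [148.0, 185.0], [0.7207, 0.2511])]
```

View pics/w2.png

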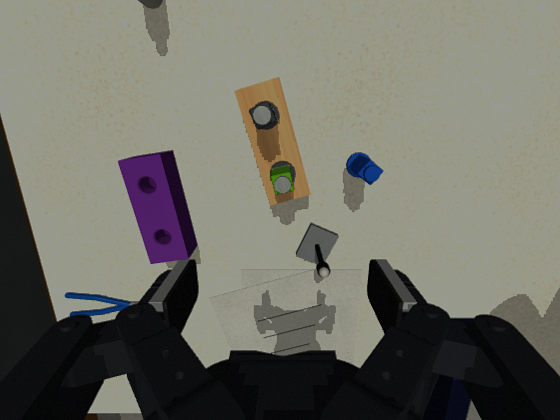

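This view from above shows the green punch at (283,182), grey at (263,115), blue at (363,165) and the signal at (318,250). Next I measure the handle's yaw in an enlarged crop.

```bash
python3 - <<'E'
from h import *
c=cams.calibration("wrist")
a=cv2.imread("pics/w2.png"); g=a[145:215,245:325]; 
cv2.imwrite("pics/w2c.png",cv2.resize(g,None,fx=8,fy=8,interpolation=cv2.INTER_CUBIC))
h=cv2.cvtColor(a,cv2.COLOR_BGR2HSV); m=cv2.inRange(h,(40,100,40),(80,255,255)); m[:145]=0;m[215:]=0;m[:,:245]=0;m[:,325:]=0
pts=cv2.findNonZero(m); print(len(pts),cv2.minAreaRect(pts))
# cap: greyish bright region
for uv in [(283,185)]: print(ray("wrist",uv,.122,c))
E
```

```text
279 ((281.5705871582031, 179.31765747070312), (26.031658172607422, 20.499929428100586), 77.47119140625)
[0.5312 0.2332 0.122 ]
```

View pics/w2c.png

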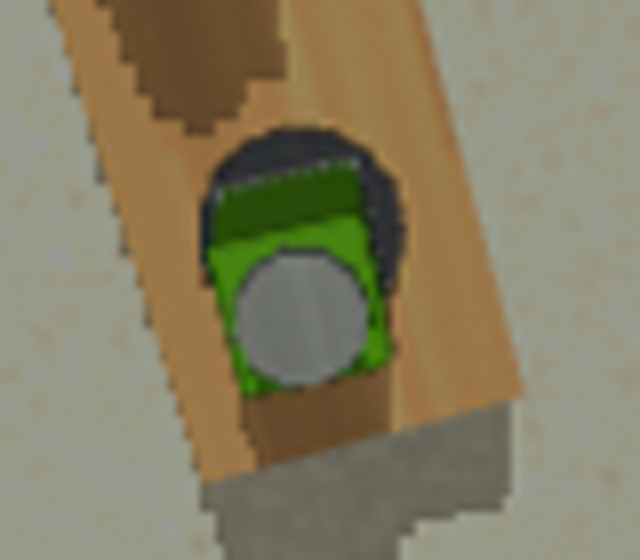

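The top face's corners give a handle yaw of about +14°. The cap centre is at (0.531,0.233), which agrees with the current TCP xy. I'll turn and start down.

```bash
python3 -m creep '[{"x":0,"y":0,"z":-0.08,"yaw":0.1,"fingers":1},{"x":0,"y":0,"z":-0.16,"yaw":0.16,"fingers":1},{"x":0,"y":0,"z":-0.2,"yaw":0.16,"fingers":1},{"x":0,"y":0,"z":-0.2,"yaw":0.16,"fingers":1}]' 
python3 - <<'E'
from h import *
from scipy.spatial.transform import Rotation as R
s=readout.read_state(); c=cams.calibration("wrist"); print(s["tcp_pos"],R.from_quat(s["ee_rot"]).as_matrix().round(3).tolist())
save("wrist","w3")
for n,z in {'punch':.022,'punch_grey':.022,'hole_a':.05}.items():
    print(n,[(round(p["score"],2),np.round(p["position"]).tolist(),ray("wrist",p["position"],z,c).tolist()[:2]) for p in pinpoint("wrist",n)[:4]])
E
```

```text
time_s: 2.85
tcp_pos: [0.5311, 0.2326, 0.1877]
ee_rot: [0.79, -0.613, -0.001, 0.002]
ft_force: [0.0, -0.2, -0.1]
width: 0.0855
grasp_force: 0.0
[0.53112115 0.23264963 0.18765801] [[0.248, -0.969, -0.003], [-0.969, -0.248, -0.002], [0.001, 0.004, -1.0]]
punch [(0.71, [280.0, 191.0], [0.5323, 0.2346]), (0.56, [375.0, 202.0], [0.4271, 0.2213])]
punch_grey [(0.66, [277.0, 112.0], [0.5549, 0.1565])]
hole_a [(0.85, [81.0, 168.0], [0.7253, 0.2527]), (0.81, [91.0, 242.0], [0.7117, 0.3293])]
```

View pics/w3.png

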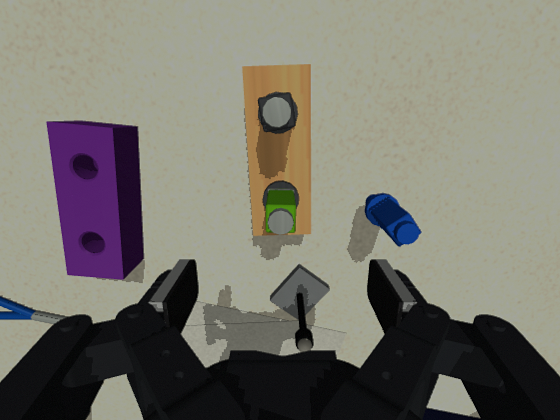

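The handle is square with the jaws, with the cap at (280,221) in the middle, and all neighbours are clear. Going down and gripping.

```bash
python3 -m creep '[{"x":0,"y":0,"z":-0.08,"yaw":0,"fingers":1},{"x":0,"y":0,"z":-0.15,"yaw":0,"fingers":1},{"x":0,"y":0,"z":-0.198,"yaw":0,"fingers":1},{"x":0,"y":0,"z":-0.198,"yaw":0,"fingers":1},{"x":0,"y":0,"z":-0.198,"yaw":0,"fingers":0},{"x":0,"y":0,"z":-0.198,"yaw":0,"fingers":0},{"x":0,"y":0,"z":-0.198,"yaw":0,"fingers":0},{"x":0,"y":0,"z":-0.198,"yaw":0,"fingers":0}]' 60
```

```text
time_s: 4.05
tcp_pos: [0.5325, 0.2343, 0.0715]
ee_rot: [0.79, -0.613, 0.0, -0.001]
ft_force: [-1.4, -0.2, 4.3]
width: 0.0231
grasp_force: 59.4
```

```bash
python3 -m creep '[{"x":0,"y":0,"z":0.02,"yaw":0,"fingers":0},{"x":0,"y":0,"z":0.06,"yaw":0,"fingers":0},{"x":0,"y":0,"z":0.14,"yaw":0,"fingers":0},{"x":0,"y":0,"z":0.22,"yaw":0,"fingers":0},{"x":0,"y":0,"z":0.22,"yaw":0,"fingers":0}]'
python3 -m creep '[{"x":0,"y":-0.1,"z":0,"yaw":0,"fingers":0},{"x":0,"y":-0.2,"z":0,"yaw":0,"fingers":0},{"x":0,"y":-0.3,"z":0,"yaw":0,"fingers":0},{"x":0,"y":-0.4,"z":0,"yaw":0,"fingers":0},{"x":0,"y":-0.5,"z":0,"yaw":0,"fingers":0},{"x":0,"y":-0.5,"z":0,"yaw":0,"fingers":0},{"x":0,"y":-0.5,"z":0,"yaw":0,"fingers":0}]'
python3 - <<'E'
from h import *
s=readout.read_state(); c=cams.calibration("wrist"); print(s["tcp_pos"],s["ft_force"],s["torque"])
save("wrist","w4"); np.save("c4.npy",np.array(c["extrinsics"]))
for n,z in {'fixture_axis':.034,'fixture':0}.items():
    print(n,[(round(p["score"],2),np.round(p["position"]).tolist(),ray("wrist",p["position"],z,c).tolist()[:2]) for p in pinpoint("wrist",n)[:4]])
zf=s["tcp_pos"][2]-.0715+.022; print("punch",zf,[(p["score"],np.round(p["position"]),ray("wrist",p["position"],zf,c)) for p in pinpoint("wrist","punch")])
E
```

```text
time_s: 4.68
tcp_pos: [0.534, 0.235, 0.2076]
ee_rot: [0.79, -0.613, 0.002, -0.004]
ft_force: [0.7, -0.7, -3.6]
width: 0.0238
grasp_force: 59.3
time_s: 5.55
tcp_pos: [0.5314, -0.0661, 0.2016]
ee_rot: [0.79, -0.613, -0.001, 0.0]
ft_force: [-1.2, 0.8, -2.6]
width: 0.0229
grasp_force: 59.2
[ 0.53135741 -0.06606303  0.20161102] [-1.22096912  0.81393075 -2.56821406] [ 0.07506437 -0.03815334  0.01511053]
fixture_axis [(0.87, [315.0, 103.0], [0.5203, -0.1597])]
fixture [(0.57, [312.0, 103.0], [0.5203, -0.1611])]
punch 0.15211102278226687 [(0.91, array([283., 229.]), array([ 0.5306, -0.0665,  0.1521]))]
```

View pics/w4.png

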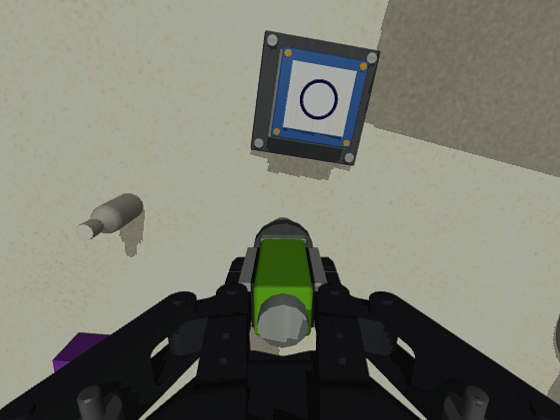

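The punch is held straight between the pads, with the cap at (282,320). The fixture ring shows at (319,99) with the base bolts around it. I'll work out the ring centre and the punch's cap and face offsets.

```bash
python3 - <<'E'
from h import *
c=cams.calibration("wrist"); c["extrinsics"]=np.load("c4.npy")
a=cv2.imread("pics/w4.png"); g=a[70:130,290:350]; h=cv2.cvtColor(g,cv2.COLOR_BGR2GRAY)
m=(h<90).astype(np.uint8); n,l,st,ce=cv2.connectedComponentsWithStats(m)
for i in range(1,n):
    if st[i,4]>60: print(st[i],ce[i]+[290,70])
    if st[i,4]>60 and 28<st[i,2]<48:
        p=np.argwhere(l==i)[:,::-1].astype(np.float32); e=cv2.fitEllipse(p); uv=np.array(e[0])+[290,70]; print("ring",uv,e[1],[ray("wrist",uv,z,c) for z in(.066,.072,.078)])
print("bolts",np.mean([ray("wrist",u,.014,c) for u in[(272,40),(372,58),(349,158),(258,143)]],0))
z=.152; print("cap",ray("wrist",(282,319),z+.1,c))
q=readout.read_state()["tcp_pos"]; print(q)
h=cv2.cvtColor(a,cv2.COLOR_BGR2HSV)
for cam in("side","scene"):
  cams.snapshot(cam); print(cam,[(p["score"],ray(cam,p["position"],z)) for p in pinpoint(cam,"punch")[:3]],[(p["score"],ray(cam,p["position"],.034)) for p in pinpoint(cam,"fixture_axis")[:1]])
E
```

```text
[ 10   9  38  41 366] [318.43989071  98.55191257]
ring [318.40318489  98.99111176] (35.1239013671875, 37.58761215209961) [array([ 0.5218, -0.1619,  0.066 ]), array([ 0.5224, -0.1614,  0.072 ]), array([ 0.523, -0.161,  0.078])]
[55 37  5 23 70] [347.65714286 120.98571429]
bolts [ 0.52145  -0.161175  0.014   ]
cap [ 0.532  -0.0694  0.252 ]
[ 0.53195668 -0.06485225  0.20226203]
side [(0.88, array([ 0.5309, -0.0656,  0.152 ])), (0.67, array([0.414 , 0.4054, 0.152 ]))] [(0.84, array([ 0.5342, -0.1755,  0.034 ]))]
scene [(0.82, array([0.5601, 0.3016, 0.152 ])), (0.7, array([ 0.6461, -0.1967,  0.152 ])), (0.68, array([ 0.5353, -0.0604,  0.152 ]))] [(0.75, array([ 0.514 , -0.1625,  0.034 ]))]
```

```bash
python3 -m creep '[{"x":-0.016,"y":-0.08,"z":0,"yaw":0,"fingers":0},{"x":-0.016,"y":-0.158,"z":0,"yaw":0,"fingers":0},{"x":-0.016,"y":-0.158,"z":-0.04,"yaw":0,"fingers":0},{"x":-0.016,"y":-0.158,"z":-0.08,"yaw":0,"fingers":0},{"x":-0.016,"y":-0.158,"z":-0.08,"yaw":0,"fingers":0},{"x":-0.016,"y":-0.158,"z":-0.08,"yaw":0,"fingers":0},{"x":-0.016,"y":-0.158,"z":-0.08,"yaw":0,"fingers":0}]'
python3 - <<'E'
from h import *
c=cams.calibration("wrist"); s=readout.read_state(); zf=s["tcp_pos"][2]-.0495
a=save("wrist","w5"); print(s["tcp_pos"],zf,s["ft_force"])
print([(p["score"],p["position"],ray("wrist",p["position"],zf,c)) for p in pinpoint("wrist","punch")],[(p["score"],ray("wrist",p["position"],.034,c)) for p in pinpoint("wrist","fixture_axis")[:1]])
for cam in("side","scene"):
  im=save(cam,"v"+cam); print(cam,[(p["score"],p["position"],ray(cam,p["position"],zf)) for p in pinpoint(cam,"punch")[:3]])
  if cam=="side": s1=im
p=[(310,150),(245,150)]
o=np.hstack([cv2.resize(im[v:v+110,u:u+100],(400,440)) for im,u,v in((s1,260,100),(cv2.imread("pics/vscene.png")[:,:,::-1],195,110))])
cv2.imwrite("pics/v.png",o[:,:,::-1])
E
```

```text
time_s: 6.92
tcp_pos: [0.5232, -0.1607, 0.1558]
ee_rot: [0.79, -0.613, 0.001, -0.001]
ft_force: [-0.1, 0.4, -2.7]
width: 0.0237
grasp_force: 59.2
[ 0.52320779 -0.16073592  0.15584087] 0.106340871560983 [-0.07742383  0.36140828 -2.69157719]
[(0.77, [284.9, 230.9], array([ 0.5208, -0.1599,  0.1063]))] []
side [(0.7, [323.8, 175.6], array([ 0.4834, -0.1555,  0.1063])), (0.64, [325.3, 299.8], array([0.4173, 0.3541, 0.1063])), (0.58, [314.9, 172.7], array([ 0.5103, -0.1693,  0.1063]))]
scene [(0.97, [383.1, 250.3], array([0.5296, 0.2807, 0.1063])), (0.77, [243.8, 169.2], array([ 0.523 , -0.1585,  0.1063]))]
```

View pics/v.png

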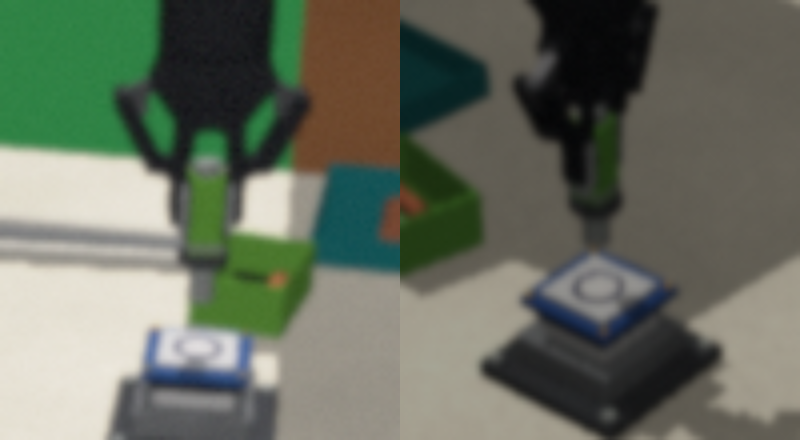

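View pics/w5.png

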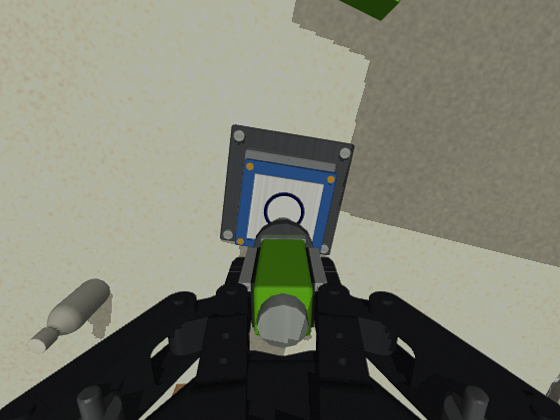

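Side view: the nose at crop (203,300) is above the ring at (200,347). Scene view: the nose (597,235) is above the ring (600,287). The punch is upright and centred. Going down 24 mm, then feeling for the surface.

```bash
python3 - <<'E'
from h import *
print(ray("wrist",(284.3,211),.072))
E
python3 -m creep '[{"x":0,"y":0,"z":-0.02,"yaw":0,"fingers":0},{"x":0,"y":0,"z":-0.04,"yaw":0,"fingers":0},{"x":0,"y":0,"z":-0.04,"yaw":0,"fingers":0},{"x":0,"y":0,"z":-0.04,"yaw":0,"fingers":0}]'
python3 -m creep '[{"x":0,"y":0,"z":-0.003,"yaw":0,"fingers":0},{"x":0,"y":0,"z":-0.003,"yaw":0,"fingers":0}]'
```

```text
[ 0.5211 -0.1637  0.072 ]
time_s: 7.78
tcp_pos: [0.5225, -0.1609, 0.1305]
ee_rot: [0.79, -0.613, 0.0, 0.0]
ft_force: [-0.1, 0.3, -2.6]
width: 0.0232
grasp_force: 59.2
time_s: 8.02
tcp_pos: [0.5224, -0.1608, 0.1288]
ee_rot: [0.79, -0.613, 0.0, -0.0]
ft_force: [-0.6, 0.5, -3.2]
width: 0.0229
grasp_force: 59.2
```

```bash
for i in 1; do python3 -m creep '[{"x":-0.001,"y":-0.0015,"z":-0.002,"yaw":0,"fingers":0},{"x":-0.001,"y":-0.0015,"z":-0.003,"yaw":0,"fingers":0}]'; done
python3 -m creep '[{"x":0,"y":0,"z":-0.002,"yaw":0,"fingers":0},{"x":0,"y":0,"z":-0.002,"yaw":0,"fingers":0}]'
```

```text
time_s: 8.28
tcp_pos: [0.5217, -0.1617, 0.1268]
ee_rot: [0.79, -0.613, -0.0, 0.0]
ft_force: [-0.2, 0.5, -2.9]
width: 0.0235
grasp_force: 59.2
time_s: 8.52
tcp_pos: [0.5217, -0.1616, 0.1255]
ee_rot: [0.79, -0.613, -0.0, 0.0]
ft_force: [-0.5, -0.1, -3.0]
width: 0.0229
grasp_force: 59.2
```

```bash
python3 -m creep '[{"x":0,"y":0,"z":-0.0015,"yaw":0,"fingers":0},{"x":0,"y":0,"z":-0.0025,"yaw":0,"fingers":0}]'
```

```text
time_s: 8.78
tcp_pos: [0.5218, -0.1617, 0.1241]
ee_rot: [0.79, -0.613, -0.0, 0.0]
ft_force: [0.2, -0.3, -3.5]
width: 0.0235
grasp_force: 59.2
```

```bash
python3 -m creep '[{"x":0,"y":0,"z":-0.0015,"yaw":0,"fingers":0},{"x":0,"y":0,"z":-0.0015,"yaw":0,"fingers":0}]'
```

```text
time_s: 9.02
tcp_pos: [0.5217, -0.1617, 0.1232]
ee_rot: [0.79, -0.613, -0.0, 0.0]
ft_force: [-0.2, -0.3, -1.8]
width: 0.0235
grasp_force: 59.2
```

```bash
python3 -m creep '[{"x":0,"y":0,"z":-0.0015,"yaw":0,"fingers":0},{"x":0,"y":0,"z":-0.0015,"yaw":0,"fingers":0}]'
```

```text
time_s: 9.28
tcp_pos: [0.5217, -0.1616, 0.1223]
ee_rot: [0.79, -0.613, -0.0, 0.0]
ft_force: [-0.0, -0.1, -3.4]
width: 0.0229
grasp_force: 59.2
```

```bash
python3 -m creep '[{"x":0,"y":0,"z":-0.0015,"yaw":0,"fingers":0},{"x":0,"y":0,"z":-0.0015,"yaw":0,"fingers":0}]'
```

```text
time_s: 9.52
tcp_pos: [0.5217, -0.1617, 0.1214]
ee_rot: [0.79, -0.613, -0.0, 0.0]
ft_force: [-0.6, -0.3, -2.4]
width: 0.0239
grasp_force: 59.2
```

No contact yet. I'll keep going in 1.2 mm steps.

```bash
python3 -m creep '[{"x":0,"y":0,"z":-0.002,"yaw":0,"fingers":0},{"x":0,"y":0,"z":-0.002,"yaw":0,"fingers":0}]'
```

```text
time_s: 9.78
tcp_pos: [0.5217, -0.1617, 0.1201]
ee_rot: [0.79, -0.613, -0.0, 0.0]
ft_force: [-0.9, 1.4, -2.2]
width: 0.0233
grasp_force: 59.2
```

```bash
python3 -m creep '[{"x":0,"y":0,"z":-0.002,"yaw":0,"fingers":0},{"x":0,"y":0,"z":-0.002,"yaw":0,"fingers":0}]'
```

```text
time_s: 10.02
tcp_pos: [0.5217, -0.1617, 0.1189]
ee_rot: [0.79, -0.613, -0.0, 0.0]
ft_force: [0.1, 0.2, -2.0]
width: 0.0231
grasp_force: 59.2
```

```bash
python3 -m creep '[{"x":0,"y":0,"z":-0.002,"yaw":0,"fingers":0},{"x":0,"y":0,"z":-0.002,"yaw":0,"fingers":0}]'
```

```text
time_s: 10.28
tcp_pos: [0.5217, -0.1616, 0.1177]
ee_rot: [0.79, -0.613, -0.0, 0.0]
ft_force: [0.0, -0.9, -2.8]
width: 0.0237
grasp_force: 59.2
```

```bash
python3 -m creep '[{"x":0,"y":0,"z":-0.002,"yaw":0,"fingers":0},{"x":0,"y":0,"z":-0.002,"yaw":0,"fingers":0}]'
```

```text
time_s: 10.52
tcp_pos: [0.5219, -0.1617, 0.1168]
ee_rot: [0.79, -0.613, 0.0, -0.0]
ft_force: [-0.6, 0.5, -2.3]
width: 0.0231
grasp_force: 59.2
```

```bash
python3 -m creep '[{"x":0,"y":0,"z":-0.002,"yaw":0,"fingers":0},{"x":0,"y":0,"z":-0.002,"yaw":0,"fingers":0}]'
```

```text
time_s: 10.78
tcp_pos: [0.5221, -0.1618, 0.116]
ee_rot: [0.79, -0.613, 0.001, -0.0]
ft_force: [-0.6, -0.4, 0.7]
width: 0.0237
grasp_force: 59.6
```

Contact is made at about 3.4 N (baseline −2.7). Pressing further in small steps.

```bash
python3 -m creep '[{"x":0,"y":0,"z":-0.002,"yaw":0,"fingers":0},{"x":0,"y":0,"z":-0.002,"yaw":0,"fingers":0}]'
```

```text
time_s: 11.02
tcp_pos: [0.5223, -0.1619, 0.115]
ee_rot: [0.79, -0.613, 0.001, -0.0]
ft_force: [-0.6, 0.3, 4.5]
width: 0.0235
grasp_force: 60.0
```

```bash
python3 -m creep '[{"x":0,"y":0,"z":-0.0015,"yaw":0,"fingers":0},{"x":0,"y":0,"z":-0.0026,"yaw":0,"fingers":0},{"x":0,"y":0,"z":-0.0026,"yaw":0,"fingers":0}]'
```

```text
time_s: 11.4
tcp_pos: [0.5227, -0.162, 0.1141]
ee_rot: [0.79, -0.613, 0.001, -0.0]
ft_force: [-1.3, -0.3, 8.1]
width: 0.0231
grasp_force: 60.6
```

```bash
python3 -m creep '[{"x":0,"y":0,"z":-0.0006,"yaw":0,"fingers":0},{"x":0,"y":0,"z":-0.0006,"yaw":0,"fingers":0},{"x":0,"y":0,"z":-0.0006,"yaw":0,"fingers":0},{"x":0,"y":0,"z":-0.0006,"yaw":0,"fingers":0},{"x":0,"y":0,"z":-0.0006,"yaw":0,"fingers":0},{"x":0,"y":0,"z":-0.0006,"yaw":0,"fingers":0},{"x":0,"y":0,"z":-0.0006,"yaw":0,"fingers":0},{"x":0,"y":0,"z":-0.0006,"yaw":0,"fingers":0}]'
python3 -m creep '[{"x":0,"y":0,"z":0,"yaw":0,"fingers":0},{"x":0,"y":0,"z":0,"yaw":0,"fingers":0},{"x":0,"y":0,"z":0,"yaw":0,"fingers":0}]'
```

```text
time_s: 12.4
tcp_pos: [0.5227, -0.1621, 0.1139]
ee_rot: [0.79, -0.613, 0.001, -0.0]
ft_force: [-1.5, -0.1, 8.4]
width: 0.0236
grasp_force: 60.6
time_s: 12.78
tcp_pos: [0.5227, -0.1621, 0.1139]
ee_rot: [0.79, -0.613, 0.001, -0.0]
ft_force: [-1.2, 0.9, 9.2]
width: 0.0234
grasp_force: 60.6
```

Held at about 11.5 N for over a second. Lifting straight up.

```bash
python3 -m creep '[{"x":0,"y":0,"z":0.005,"yaw":0,"fingers":0},{"x":0,"y":0,"z":0.015,"yaw":0,"fingers":0},{"x":0,"y":0,"z":0.06,"yaw":0,"fingers":0},{"x":0,"y":0,"z":0.13,"yaw":0,"fingers":0},{"x":0,"y":0,"z":0.145,"yaw":0,"fingers":0},{"x":0,"y":0,"z":0.145,"yaw":0,"fingers":0}]'
python3 - <<'E'
from h import *
c=cams.calibration("wrist"); s=readout.read_state(); zf=s["tcp_pos"][2]-.0495
a=save("wrist","w6"); print(s["tcp_pos"],zf,s["ft_force"])
print([(p["score"],p["position"],ray("wrist",p["position"],zf,c)) for p in pinpoint("wrist","punch")])
E
```

```text
time_s: 13.52
tcp_pos: [0.5216, -0.1613, 0.1988]
ee_rot: [0.79, -0.613, -0.0, -0.0]
ft_force: [0.0, -0.6, -5.0]
width: 0.0232
grasp_force: 59.5
[ 0.52158366 -0.16133239  0.19875101] 0.1492510099924293 [ 0.02537267 -0.62114805 -5.03524004]
[]
```

```bash
python3 -m creep '[{"x":0.017,"y":0.1,"z":0,"yaw":0,"fingers":0},{"x":0.017,"y":0.2,"z":0,"yaw":0,"fingers":0},{"x":0.017,"y":0.3,"z":0,"yaw":0,"fingers":0},{"x":0.017,"y":0.4,"z":0,"yaw":0,"fingers":0},{"x":0.017,"y":0.5,"z":0,"yaw":0,"fingers":0},{"x":0.017,"y":0.6,"z":0,"yaw":0,"fingers":0},{"x":0.017,"y":0.66,"z":0,"yaw":0,"fingers":0},{"x":0.017,"y":0.66,"z":0,"yaw":0,"fingers":0}]'
python3 -m creep '[{"x":0,"y":0,"z":-0.03,"yaw":0,"fingers":0},{"x":0,"y":0,"z":-0.07,"yaw":0,"fingers":0},{"x":0,"y":0,"z":-0.12,"yaw":0,"fingers":0},{"x":0,"y":0,"z":-0.12,"yaw":0,"fingers":0},{"x":0,"y":0,"z":-0.12,"yaw":0,"fingers":0},{"x":0,"y":0,"z":-0.12,"yaw":0,"fingers":0}]'
python3 - <<'E'
from h import *
c=cams.calibration("wrist"); s=readout.read_state(); zf=s["tcp_pos"][2]-.0495
print(s["tcp_pos"],zf); a=save("wrist","w7")
print([(p["score"],p["position"],ray("wrist",p["position"],zf,c)) for p in pinpoint("wrist","punch")],[(p["score"],p["position"],ray("wrist",p["position"],.05,c)) for p in pinpoint("wrist","hole_a")])
E
```

```text
time_s: 14.62
tcp_pos: [0.5309, 0.2365, 0.1968]
ee_rot: [0.791, -0.612, -0.001, 0.002]
ft_force: [-0.1, -1.0, -3.5]
width: 0.0234
grasp_force: 59.4
time_s: 15.38
tcp_pos: [0.5328, 0.2345, 0.1288]
ee_rot: [0.79, -0.613, 0.0, -0.001]
ft_force: [0.1, -0.4, -1.7]
width: 0.0235
grasp_force: 59.2
[0.53277786 0.23452869 0.12878879] 0.07928879287553285
[(0.8, [397.2, 216.4], array([0.4573, 0.2054, 0.0793])), (0.72, [283.1, 229.2], array([0.5319, 0.2345, 0.0793]))] [(0.64, [56.0, 271.0], array([0.7076, 0.3315, 0.05  ])), (0.61, [36.8, 182.3], array([0.7239, 0.2556, 0.05  ]))]
```

View pics/w7.png

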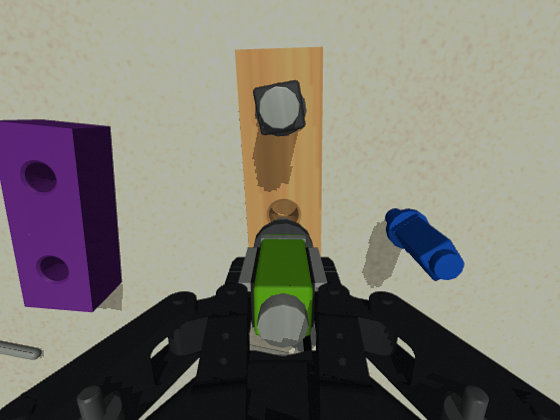

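The hole shows at (284,210), in line with the punch at column 283, and the grey punch (279,107) is untouched. Lowering with a check partway.

```bash
python3 -m creep '[{"x":0,"y":0,"z":-0.03,"yaw":0,"fingers":0},{"x":0,"y":0,"z":-0.045,"yaw":0,"fingers":0},{"x":0,"y":0,"z":-0.06,"yaw":0,"fingers":0},{"x":0,"y":0,"z":-0.06,"yaw":0,"fingers":0}]'
```

```text
time_s: 16.02
tcp_pos: [0.5316, 0.2341, 0.0907]
ee_rot: [0.79, -0.613, -0.0, 0.001]
ft_force: [0.5, -0.7, -2.1]
width: 0.0235
grasp_force: 59.4
```

Inside the hole with no force on it. Going down the rest of the way (about 20 mm).

```bash
python3 -m creep '[{"x":0,"y":0,"z":-0.015,"yaw":0,"fingers":0},{"x":0,"y":0,"z":-0.025,"yaw":0,"fingers":0},{"x":0,"y":0,"z":-0.031,"yaw":0,"fingers":0},{"x":0,"y":0,"z":-0.031,"yaw":0,"fingers":0}]'
```

```text
time_s: 16.52
tcp_pos: [0.5319, 0.2342, 0.0725]
ee_rot: [0.79, -0.613, -0.0, 0.0]
ft_force: [-0.4, -0.6, -2.3]
width: 0.0235
grasp_force: 59.4
```

```bash
python3 -m creep '[{"x":0,"y":0,"z":-0.001,"yaw":0,"fingers":0},{"x":0,"y":0,"z":-0.001,"yaw":0,"fingers":0},{"x":0,"y":0,"z":-0.001,"yaw":0,"fingers":1},{"x":0,"y":0,"z":-0.001,"yaw":0,"fingers":1},{"x":0,"y":0,"z":-0.001,"yaw":0,"fingers":1},{"x":0,"y":0,"z":-0.001,"yaw":0,"fingers":1},{"x":0,"y":0,"z":-0.001,"yaw":0,"fingers":1},{"x":0,"y":0,"z":-0.001,"yaw":0,"fingers":1}]'
python3 -m creep '[{"x":0,"y":0,"z":0.03,"yaw":0,"fingers":1},{"x":0,"y":0,"z":0.1,"yaw":0,"fingers":1},{"x":0,"y":0,"z":0.2,"yaw":0,"fingers":1},{"x":0,"y":0,"z":0.2,"yaw":0,"fingers":1},{"x":0,"y":0,"z":0.2,"yaw":0,"fingers":1}]'
python3 - <<'E'
from h import *
c=cams.calibration("wrist"); a=save("wrist","w8")
for n in("punch","punch_grey"): print(n,[(p["score"],p["position"],ray("wrist",p["position"],.022,c)) for p in pinpoint("wrist",n)])
E
```

```text
time_s: 17.52
tcp_pos: [0.532, 0.2343, 0.0721]
ee_rot: [0.79, -0.613, 0.0, 0.0]
ft_force: [-0.5, 0.4, -0.1]
width: 0.0854
grasp_force: 0.0
time_s: 18.15
tcp_pos: [0.5317, 0.2344, 0.192]
ee_rot: [0.79, -0.613, -0.0, -0.0]
ft_force: [-0.0, 0.6, -0.1]
width: 0.0852
grasp_force: 0.0
punch [(0.88, [376.4, 199.3], array([0.4267, 0.2206, 0.022 ])), (0.79, [280.5, 188.3], array([0.5332, 0.2349, 0.022 ]))]
punch_grey [(0.87, [279.3, 110.1], array([0.5545, 0.156 , 0.022 ]))]
```

View pics/w8.png

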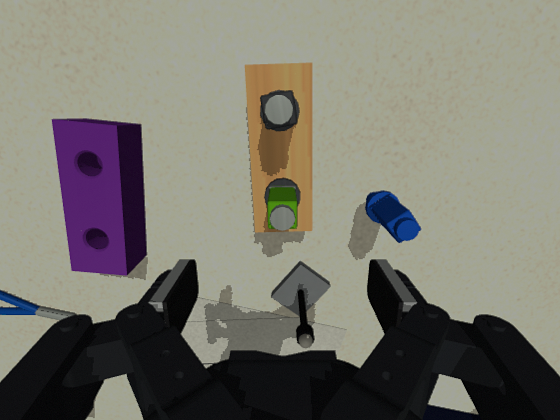

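The green punch stands upright and fully seated at (282,215), as it did at the start. The grey punch (279,110) and the signal are unmoved, and the gripper is clear.

```bash
python3 -c "
from h import *
print(workorder.sign_off())"
```

```text
the job is handed in; nothing more can be done
None
```

The green punch was pressed inside the ring at about 11.5 N for over a second, lifted straight up, returned fully down in its stand hole and released; the job is handed in, but sign-off gave no verdict.

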